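# Lay the mug in its cradle, then hang it by the handle

## Task

Lay the upright blue mug down in the wooden cradle, with its base against the low end stop and its handle uppermost, and let go of it there so that it rests by itself. Then take hold of it again and hang it by its handle on the hook of the steel stand, released and hanging still, handle up. Do not drop the mug, and leave the other things on the desk where they are.

Things in the scene. Friction and masses are not known exactly. Their poses are not given: they have to be found in the camera images.
- mug: Blue ceramic mug, loose, about 0.22 kg, at first upright. Straight round body 62 mm in diameter, 95 mm high, wall 4 mm, open at the top, with a D-shaped handle of 11 mm round bar. Origin: centre of the underside; z along its axis to the open mouth, y toward the handle, which lies in the plane x = 0.
- mug_window (a point): Centre of the opening inside the mug's handle, [0, 44, 51] mm in the mug's frame. The opening spans y = 31 to 57 mm and z = 30 to 72 mm; the handle's arms leave the body at z = 24 and 78 mm, and its outermost face is at y = 68.5 mm.
- cradle: Light wooden 90 degree V cradle, cork lined, on a 100 x 120 mm brown base board, fixed to the desk. Origin: on the desk under its middle, z up. The V runs along y: its low end with a stop plate (66 mm wide) is at +y; it rises 25 degrees toward -y, where it is open. The V's sides are 58 mm long, up to 40 mm either side of the middle.
- cradle_seat (a point): Where the centre of the laid mug's underside comes to lie, [0, 45, 56] mm in the cradle's frame. The mug then lies 25 degrees off level: mug z along [0, -0.906, 0.423] of the cradle, mug y (handle) along [0, 0.423, 0.906], mug x along the cradle's x.
- hook_stand: Steel hook stand fixed to the desk: dark round foot 100 mm in diameter, 10 mm post, and from its top a 10 mm round bar, level toward the stand's -x, centre line 190 mm above the desk, from x = -12 to -98 mm; there it turns up to a black ball tip (13 mm) at x = -112 mm, top 218 mm above the desk. Origin: on the desk under the post, z up.
- hook_seat (a point): Middle of the hook's level bar (on its centre line), at [-65, 0, 190] mm in the stand's frame: where the handle should hang.
- notebook: Bystander: blue notebook, 148 x 109 x 14 mm, lying flat. Origin: centre of the underside.
- calculator: Bystander: grey desk calculator, 62 x 98 x 15 mm, lying flat. Origin: centre of the underside.
- pill_bottle: Bystander: small brown bottle with white cap, 42 mm across, 66 mm high. Origin: centre of the underside.
- yellow_box: Bystander: yellow carton, 52 x 58 x 62 mm. Origin: centre of the underside.
- glue_stick: Bystander: white glue stick with blue cap, 30 mm across, 100 mm high, standing. Origin: centre of the underside.

How it is judged (in metres and radians):
On the way, in this order (a step that is already met when the one before it is completed fails the run):
1. the mug lies by itself in the cradle, base at the stop, handle uppermost, let go (distance between mug and cradle_seat below 0.02 m and angle between mug's own y axis and vertical below 0.7 rad and angle between mug's own z axis and vertical between 0.95 and 1.35 rad and contact force between mug and the fingers below 0.1 N and contact force between mug and cradle above 0.8 N and linear speed of mug below 0.03 m/s and angular speed of mug below 0.3 rad/s), for 0.2 s.
2. the mug hangs by its handle on the hook, let go (x of mug_window in the frame of hook_stand between -0.105 and -0.01 m and y of mug_window in the frame of hook_stand between -0.025 and 0.025 m and z of mug_window in the frame of hook_stand between 0.165 and 0.192 m and angle between mug's own y axis and vertical below 0.75 rad and contact force between mug and hook_stand above 0.8 N and height (world z) of mug above 0.07 m and contact force between mug and the fingers below 0.1 N and linear speed of mug below 0.05 m/s and angular speed of mug below 0.6 rad/s), for 0.2 s.
At the end, for the whole second after the job is handed in: The mug hangs by its handle on the hook: the level bar passes through the handle (opening centre within 25 mm sideways of the bar, 2 mm above to 25 mm below its centre line, between post and tip), handle up within 0.75 rad, let go, below 0.05 m/s and 0.6 rad/s, base over 70 mm up (all of step 2); the robot touches nothing.
It fails at once if the mug is dropped (moves faster than 0.8 m/s without being held) (linear speed of mug above 0.8 m/s and contact force between mug and the fingers below 0.1 N).
It fails at once if the notebook, calculator, pill bottle, yellow box or glue stick is moved by more than 30 mm (distance of any of notebook, calculator, pill_bottle, yellow_box, glue_stick from where it was at the start of the episode above 0.03 m).
It also fails if it takes over 54 s, if anything falls off the work surface, if the arm or the gripper's body presses on something with over 40 N, if the wrist force passes 120 N, or if a joint passes its speed limit or range.

## Robot

A 6-joint arm with a two-finger parallel gripper is mounted at the origin on a cart in front of the work surface, level with it; the furniture and walls round the work are solid. World frame = base frame: x ahead of the robot, y to its left, z up, the work surface at z = 0. Lengths are in m, angles in degrees, forces in N, time in s.
With the tool pointing down it reaches from about 0.4 to 0.825 m from the base axis. Payload 7 kg.
Tool frame: the origin (TCP) lies on the centre line of the jaws, within the pads' length; the fingertips stand 19 mm ahead of it and the grasp point (between the pads) is the TCP; z points along the fingers, y is the line along which they close (so a half turn about z gives the same grasp; the last joint's range is limited). The gripper opens to 88 mm and grips with 3 to 60 N. Pads are 19 mm wide; open, the fingers measure 130 mm over their backs; the gripper's body (78 mm by 193 mm) begins 47 mm behind the grasp point.
Start: joints at [80.163, 20.546, 0.682, 0, -70.136, -16.507], TCP at [0.3, 0.605, 0.207] pointing down, gripper open.
Joint ranges: [-176.03, 176.03], [-82.01, 121.73], [-58.28, 71.71], [-173.87, 95.51], [-174.79, -0.11], [-173.66, 173.66]. Speed limits (degrees/s): [136.94, 136.94, 172.46, 180, 180, 180].

## Interface

Orientations are given as [roll, pitch, yaw] about the fixed x, y, z axes, in that order (R = Rz(yaw) Ry(pitch) Rx(roll)).
In Python, from plant import ctrl gives the robot as it stands.
- The arm moves only by the tool move_arm, never from a script. Its argument "motion" is a list of rows, each a list of 3 entries, a list of its own where there are three numbers: the shift along the tool's x, y, z in mm, then the turn, a rotation vector about the tool's x, y, z in degrees, then the closure, from 0 (fully open) to 1 (shut). A call has 1 to 10 rows; each row is the pose to reach, as a shift and turn from the pose commanded when the call began, along the tool's axes at that moment; what a row does not reach only later rows make up. A row lasts 1/12 s, in which the tool goes at most 41.7 mm and 7.16 degrees, less where a joint would pass 70% of its speed; a pose out of reach is approached as far as the arm can. A call with a gripper value outside its range is refused whole. The fingers move at their own pace and stop on an object; the grip force is fixed at half the most. Time passes only in rows, so rows that repeat a pose let the fingers close. It gives the time, the measured TCP pose, the force, the opening and the grip force at its end, in the units of the state.
- ctrl.get_obs(): the state, without advancing time (a new reading comes with each control period).
- ctrl.snapshot(name): name is "side" or "top"; returns a dict with "color" (480x640x3 uint8, blue, green, red), "camera_matrix" (3x3 intrinsics, pixels), "cam_to_world" (4x4, takes a point from camera to world coordinates). Camera axes: x right, y up, looking along -z (the intrinsics and any distortion apply to the point x, -y, -z); pixel columns grow to the right and rows downward; lengths in m; the calibration is good to about 2 mm. A picture is of the moment at which its call begins. There is no depth.
- ctrl.close_job(): hands the job in; it is judged then, once.
The state is a dict: "clock": time; "joint_pos": joint angles; "qvel": joint speeds; "tau": joint torques, N m; "tool_pos": TCP position; "orientation": TCP orientation; "force": force on the tool from outside, world axes, zero at the start; "moment": the same for the moment, N m; "opening": finger opening in m; "gripper_force": force on a finger pad.
Only numpy, scipy, OpenCV 4.12 (cv2) and the standard library are available. Lean on these libraries where they do the work, as an engineer would, in place of code of your own. Each camera call takes 0.05 s, during which the arm holds its last target. There are 200 camera calls.

## Working session

There is one attempt and no reset: what is moved stays moved. The work goes in short steps, Python scripts to look and compute and a tool call to move; the robot and the scene stay as the last step left them, time stands still between calls to the robot, and variables do not carry over. Pictures are saved under pics/ and viewed, at most 10 in all, crops included, and the job is handed in when it is done.

Besides the shell and the picture viewer there is one more tool, called after "Call:" as name(argument=value, ...), one argument or row to a line, values as JSON. move_arm: Moves the arm, as the interface text tells. Its arguments: {"type":"object","properties":{"motion":{"type":"array"}},"required":["motion"]}

```bash
mkdir -p pics; ls; python3 - <<'E'
from plant import ctrl
import cv2
print(ctrl.get_obs())
for n in("side","top"):
    s=ctrl.snapshot(n); cv2.imwrite(f"pics/{n}0.png",s["color"]); print(n,s["camera_matrix"].tolist(),s["cam_to_world"].round(4).tolist(),[k for k in s])
E
```

```text
pics
{'clock': 0.0, 'joint_pos': array([ 8.01622642e+01,  2.05914598e+01,  6.33208335e-01, -2.17621740e-02,
       -7.01365476e+01, -1.65062906e+01]), 'qvel': array([ 0.03312511, -0.06746519,  0.02347642,  0.02256814, -0.1496758 ,
        0.04363491]), 'tau': array([-1.52482065e-03, -5.82712448e+01,  2.93063629e+01,  6.99763566e+00,
        6.81553240e-03, -1.59062547e-04]), 'tool_pos': array([0.29932693, 0.6044035 , 0.20631299]), 'orientation': array([ 1.79903295e+02, -7.32252303e-03, -2.63514315e+01]), 'force': array([-0.35193858, -0.48615227,  0.15389301]), 'moment': array([ 0.02479768, -0.00466532,  0.05078676]), 'gripper_force': 0.0, 'opening': 0.08777499455417455}
side [[456.77948835276624, 0.0, 319.7333600127648], [0.0, 456.77948835276624, 250.97103571386307], [0.0, 0.0, 1.0]] [[0.9969, 0.0532, -0.0576, 0.5318], [-0.0779, 0.5879, -0.8052, -0.5168], [-0.009, 0.8072, 0.5902, 0.6535], [0.0, 0.0, 0.0, 1.0]] ['color', 'camera_matrix', 'cam_to_world']
top [[593.754479616803, 0.0, 319.5530530326302], [0.0, 593.754479616803, 247.10499972056257], [0.0, 0.0, 1.0]] [[-0.0245, 0.9965, -0.08, 0.5026], [-0.9997, -0.0249, -0.0044, 0.1844], [-0.0064, 0.0799, 0.9968, 1.319], [0.0, 0.0, 0.0, 1.0]] ['color', 'camera_matrix', 'cam_to_world']
```

View pics/top0.png

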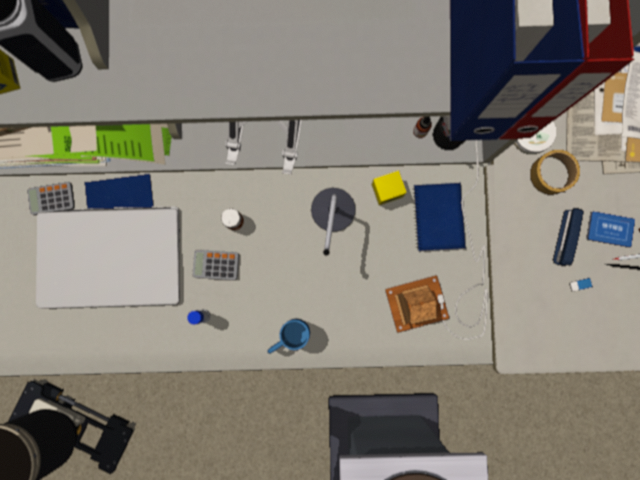

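View pics/side0.png

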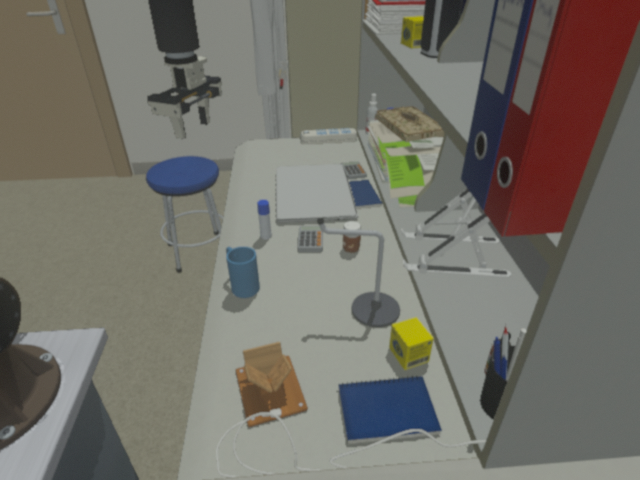

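```bash
python3 - <<'E'
import cv2,numpy as np
t=cv2.imread("pics/top0.png");s=cv2.imread("pics/side0.png")
c=lambda im,x,y,w,h,k:cv2.resize(im[y:y+h,x:x+w],None,fx=k,fy=k,interpolation=cv2.INTER_CUBIC)
# 4 panels 400x300: k=5 (80x60)
m=np.vstack([np.hstack([c(t,380,270,80,60,5),c(s,230,340,80,90,5)[:300] if 0 else c(s,225,340,100,75,4)]),np.hstack([c(t,255,305,80,60,5),c(s,200,235,80,60,5)])])
cv2.imwrite("pics/z1.png",m)
m=np.hstack([c(t,300,180,66,99,6)[:594],c(s,310,205,66,99,6)])
cv2.imwrite("pics/z2.png",m)
E
```

```text
(no output)
```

View pics/z1.png

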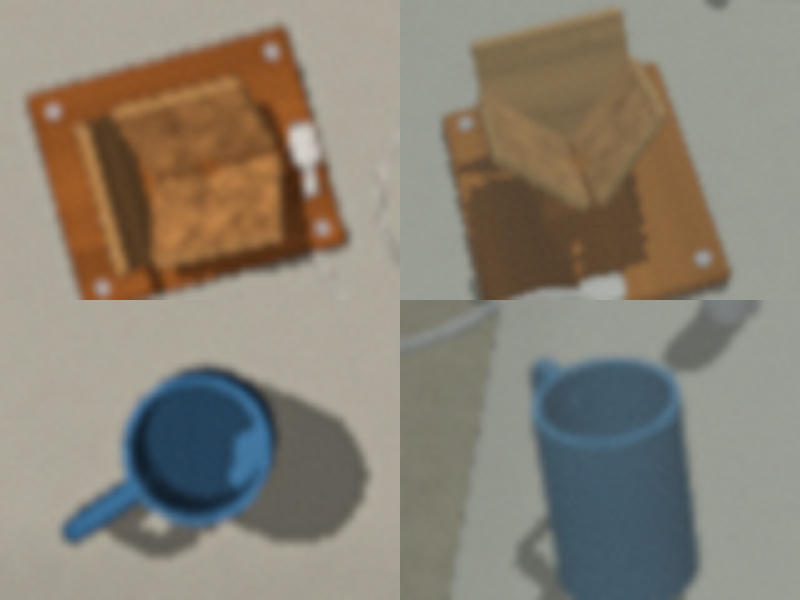

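View pics/z2.png

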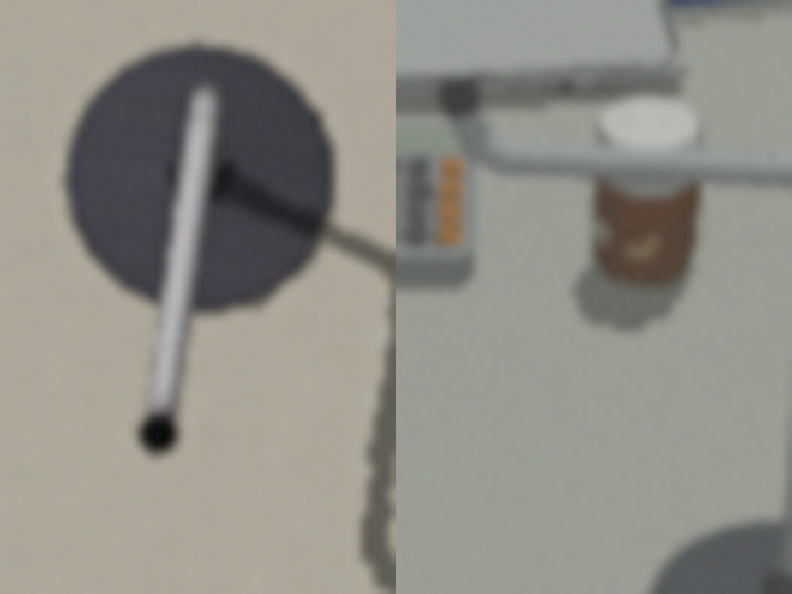

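```bash
cat > h.py <<'E'
import numpy as np
from scipy.spatial.transform import Rotation as R
from plant import ctrl
CAM={"side":([456.779,319.733,250.971],[[0.9969,0.0532,-0.0576,0.5318],[-0.0779,0.5879,-0.8052,-0.5168],[-0.009,0.8072,0.5902,0.6535]]),
"top":([593.754,319.553,247.105],[[-0.0245,0.9965,-0.08,0.5026],[-0.9997,-0.0249,-0.0044,0.1844],[-0.0064,0.0799,0.9968,1.319]])}
def back(n,u,v,z):
    (f,cx,cy),T=CAM[n];T=np.array(T)
    d=T[:,:3]@[(u-cx)/f,-(v-cy)/f,-1]
    return T[:,3]+d*(z-T[2,3])/d[2]
def proj(n,p):
    (f,cx,cy),T=CAM[n];T=np.array(T)
    q=T[:,:3].T@(np.array(p)-T[:,3]); return np.array([cx+f*q[0]/-q[2],cy-f*q[1]/-q[2]])
E
python3 - <<'E'
from h import *
b=lambda *a:back(*a).round(4)
print("mug",b("top",295,334.6,.095),"hand",b("top",270.3,350.6,.078))
print("side rim c",b("side",200+207/5,235+100/5+0,.095))
tl,tr,br=[back("top",u,v,.01) for u,v in((386,289.4),(437.6,275),(449,318))]
print("cradle",(tl+br)/2,np.degrees(np.arctan2(*(tl-tr)[1::-1]))-90, np.degrees(np.arctan2(*(tr-br)[1::-1])),np.linalg.norm(tl-tr),np.linalg.norm(tr-br))
f=back("top",333.3,209.7,.005);t=back("top",326.3,252.3,.2115);s=back("top",333.8,195.8,.195)
t2=back("side",320.5,221.2,.2115)
print("foot",f,"tip",t,t2,"start",s,np.linalg.norm((t-f)[:2]),np.degrees(np.arctan2(*(f-t)[1::-1])))
E
```

```text
mug [0.4227 0.2444 0.095 ] hand [0.39  0.297 0.078]
side rim c [0.4251 0.2457 0.095 ]
cradle [ 0.47790555 -0.02132529  0.01      ] 14.122393324910306 12.583210546226253 0.11806433498355377 0.09689694448541221
foot [0.69098676 0.15748933 0.005     ] tip [0.58142702 0.17691504 0.2115    ] [0.58338369 0.17660241 0.2115    ] start [0.69051151 0.15971962 0.195     ] 0.11126857712273311 -10.054447852222776
```

```bash
cat >> h.py <<'E'
az=lambda a:R.from_euler('z',a,degrees=True)
R0=R.from_euler('xyz',[180,0,-26.35],degrees=True)
# mug frames
MUG0=(np.array([.4235,.245,0]),az(32))
CR=(np.array([.478,-.0213,0]),az(13.4))
LAY=(CR[0]+CR[1].apply([0,.045,.056]),CR[1]*R.from_euler('x',65,degrees=True))
ST=(np.array([.691,.1575,0]),az(-9.7))
def hang(x,z,phi=0,pitch=0):  # window at stand x, z; phi tilts handle to +x; mug x along stand x
    r=ST[1]*R.from_euler('y',phi,degrees=True)*R.from_euler('x',90+pitch,degrees=True)
    return ST[0]+ST[1].apply([x,0,z])-r.apply([0,.044,.051]),r
G=R.from_matrix(np.array([[0,-1,0],[-1,0,0],[0,0,-1.]]))  # tool x=-my, y=-mx, z=-mz
def tool(m,gz=.080,off=(0,0,0)): # off in mug frame
    return m[0]+m[1].apply(np.array([0,0,gz])+off), m[1]*G
def seq(cmd,targets):
    for p,r in targets:
        s=(cmd[1].inv().apply(p-cmd[0])*1000).round(); v=(cmd[1].inv()*r).as_rotvec(degrees=True).round(1)
        cmd=(cmd[0]+cmd[1].apply(s/1000),cmd[1]*R.from_rotvec(v,degrees=True))
        print(s.tolist(),v.tolist(),'->',cmd[0].round(3).tolist())
    return cmd
def meas():
    o=ctrl.get_obs(); return o["tool_pos"],R.from_euler('xyz',o["orientation"],degrees=True)
def up(t,dz): return t[0]+np.array([0,0,dz]),t[1]
E
python3 - <<'E'
from h import *
g=tool(MUG0)
L=tool(LAY)
c=seq((np.array([.3,.605,.207]),R0),[up(g,.12),g,up(g,.16),tool(LAY,off=(0,.10,.004)),tool(LAY,off=(0,.02,.004)),tool(LAY,off=(0,0.003,.003))])
print(L[0],L[1].as_matrix().round(2).tolist())
E
```

```text
[270.0, 268.0, 7.0] [0.0, -0.0, 31.6] -> [0.423, 0.245, 0.2]
[0.0, -0.0, 120.0] [0.0, -0.0, 0.1] -> [0.423, 0.245, 0.08]
[0.0, -0.0, -160.0] [0.0, -0.0, -0.1] -> [0.423, 0.245, 0.24]
[244.0, 91.0, 58.0] [10.6, -64.4, 16.6] -> [0.475, -0.01, 0.182]
[80.0, 0.0, -0.0] [-0.0, 0.0, 0.0] -> [0.483, -0.043, 0.109]
[17.0, 0.0, 1.0] [-0.0, 0.0, 0.0] -> [0.485, -0.049, 0.094]
[ 0.48437414 -0.04805583  0.08980946] [[0.1, -0.97, -0.21], [-0.41, -0.23, 0.88], [-0.91, 0.0, -0.42]]
```

Call:
move_arm(
  motion=[
    [[0,0,0],[0,0,31],0],
  ],
)

```text
clock: 0.18
tool_pos: [0.2994, 0.6046, 0.2066]
orientation: [179.9, -0.0, -33.4]
force: [0.1, -1.0, 0.4]
opening: 0.0878
gripper_force: 0.0
```

Call:
move_arm(
  motion=[
    [[302,232,7],[0,0,24.5],0],
    [[302,232,7],[0,0,24.5],0],
    [[302,232,7],[0,0,24.5],0],
    [[302,232,7],[0,0,24.5],0],
    [[302,232,7],[0,0,24.5],0],
    [[302,232,7],[0,0,24.5],0],
    [[302,232,7],[0,0,24.5],0],
    [[302,232,7],[0,0,24.5],0],
    [[302,232,7],[0,0,24.5],0],
    [[302,232,7],[0,0,24.5],0],
  ],
)

```text
clock: 1.02
tool_pos: [0.4234, 0.2396, 0.2001]
orientation: [179.9, -0.0, -58.2]
force: [-0.3, -0.1, -0.7]
opening: 0.088
gripper_force: 0.0
```

Call:
move_arm(
  motion=[
    [[0,0,0],[0,0,0],0],
    [[0,0,0],[0,0,0],0],
  ],
)

```text
clock: 1.18
tool_pos: [0.4235, 0.2443, 0.2003]
orientation: [-180.0, 0.0, -58.1]
force: [-0.2, 0.5, 0.5]
opening: 0.0872
gripper_force: 0.0
```

```bash
python3 - <<'E'
from h import *
import cv2
o=ctrl.get_obs();print(o["joint_pos"].round(1))
g=tool(MUG0);print(g[0])
seq(meas(),[g])
m=[]
for n,(x,y) in {"top":(235,285),"side":(190,190)}.items():
    s=ctrl.snapshot(n)["color"]; m.append(cv2.resize(s[y:y+100,x:x+100],None,fx=4,fy=4,interpolation=cv2.INTER_CUBIC))
cv2.imwrite("pics/a.png",np.hstack(m))
E
```

```text
[ 53.1   3.1 -22.7  -0.  -64.2 -21.2]
[0.4235 0.245  0.08  ]
[-1.0, -0.0, 120.0] [-0.0, 0.0, -0.1] -> [0.423, 0.245, 0.08]
```

View pics/a.png

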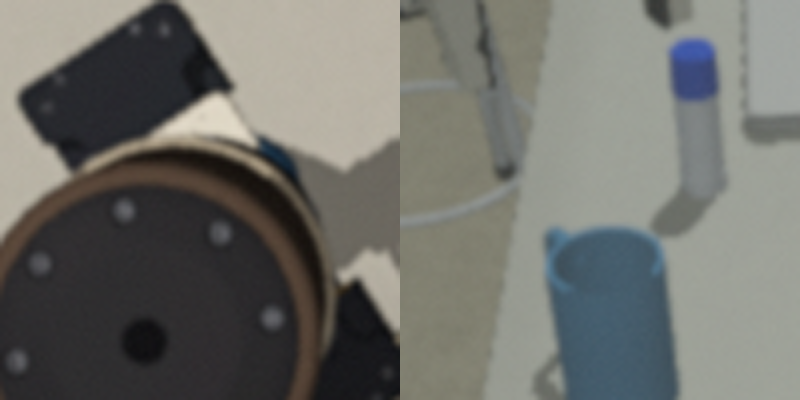

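The view shows the gripper straddling the mug (mug rim at about (605,260) of the crop, and one fingertip at (505,170) above and behind it). I'm descending.

Call:
move_arm(
  motion=[
    [[0,0,30],[0,0,0],0],
    [[0,0,60],[0,0,0],0],
    [[0,0,90],[0,0,0],0],
    [[0,0,110],[0,0,0],0],
    [[0,0,120],[0,0,0],0],
    [[0,0,120],[0,0,0],0],
    [[0,0,120],[0,0,0],0],
  ],
)

```text
clock: 1.87
tool_pos: [0.423, 0.2455, 0.0799]
orientation: [179.9, -0.0, -57.9]
force: [-0.2, 0.4, -0.3]
opening: 0.0875
gripper_force: 0.0
```

Call:
move_arm(
  motion=[
    [[0,0,0],[0,0,0],1],
    [[0,0,0],[0,0,0],1],
    [[0,0,0],[0,0,0],1],
    [[0,0,0],[0,0,0],1],
    [[0,0,0],[0,0,0],1],
    [[0,0,0],[0,0,0],1],
  ],
)

```text
clock: 2.37
tool_pos: [0.4234, 0.2448, 0.0806]
orientation: [-180.0, 0.0, -58.0]
force: [-0.7, 0.4, 0.1]
opening: 0.0533
gripper_force: 0.0
```

```bash
python3 - <<'E'
from h import *
import cv2
m=[]
for n,(x,y) in {"top":(235,285),"side":(190,210)}.items():
    s=ctrl.snapshot(n)["color"]; m.append(cv2.resize(s[y:y+100,x:x+100],None,fx=4,fy=4,interpolation=cv2.INTER_CUBIC))
cv2.imwrite("pics/b.png",np.hstack(m))
o=ctrl.get_obs();print(o["opening"],o["gripper_force"],o["clock"])
E
```

```text
0.04521019428838986 0.0 2.4667
```

View pics/b.png

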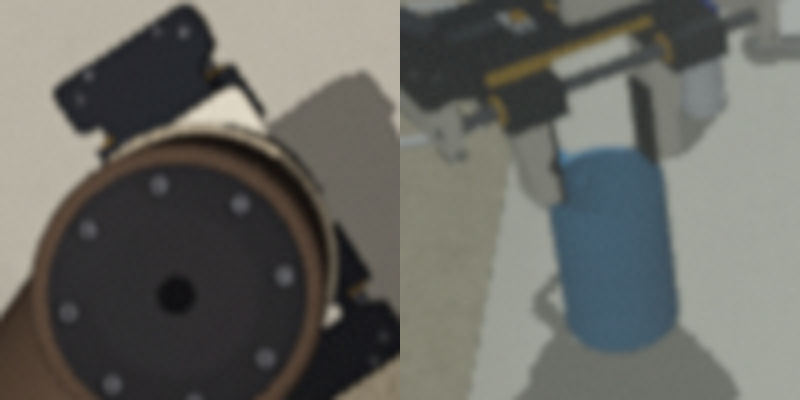

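```bash
python3 - <<'E'
from h import *
f=lambda p:((proj("side",p)-[190,210])*4+[400,0]).round().tolist()
for s in(-1,1):
  for z in (.0616,.0806,.1): print(s,z,f(np.array([.4234,.2448,z])+s*.0226*np.array([.848,.53,0])))
print("mug rim c",f([.4235,.245,.095]),"base",f([.4235,.245,0]))
print([ [f([.4235+.031*np.cos(a),.245+.031*np.sin(a),.095]) for a in (0,1.57,3.14,4.71)]])
print(back("side",190+(622-400)/4,210+352/4,0))
E
```

```text
-1 0.0616 [571.0, 249.0]
-1 0.0806 [566.0, 220.0]
-1 0.1 [561.0, 189.0]
1 0.0616 [647.0, 216.0]
1 0.0806 [644.0, 188.0]
1 0.1 [640.0, 158.0]
mug rim c [602.0, 181.0] base [622.0, 321.0]
[[[663.0, 178.0], [606.0, 146.0], [541.0, 184.0], [598.0, 218.0]]]
[0.42491292 0.2198517  0.        ]
```

```bash
python3 - <<'E'
from h import *
for s in(-1,1):
  for z in (.18,.20,.215):
    print(s,z,proj("side",np.array([.4235,.2443,z])+s*.052*np.array([.848,.53,0])))
o=ctrl.get_obs();print(o)
E
```

```text
-1 0.18 [211.12102107 229.26423213]
-1 0.2 [209.51509132 220.28218338]
-1 0.215 [208.28104829 213.38011641]
1 0.18 [258.95885761 211.83827562]
1 0.2 [258.06941364 203.12161286]
1 0.215 [257.38684991 196.43240252]
{'clock': 2.4667, 'joint_pos': array([ 5.31212231e+01,  1.03059210e+01, -3.21464628e+01,  1.64310670e-03,
       -4.75271632e+01, -2.11373572e+01]), 'qvel': array([-0.03267457,  0.21892926,  0.09636178,  0.06729403,  0.01223409,
        0.03726339]), 'tau': array([ 1.56198983e-02, -3.78203559e+01,  2.30337059e+01,  5.49817175e+00,
        6.11497468e-03, -2.97991419e-04]), 'tool_pos': array([0.4233863 , 0.24471821, 0.08043775]), 'orientation': array([-1.79980486e+02,  6.24469070e-03, -5.80150238e+01]), 'force': array([-0.5982794 , -0.11839831, -0.23023654]), 'moment': array([ 0.01250812,  0.0260588 , -0.00053564]), 'gripper_force': 0.0, 'opening': 0.04521019428838986}
```

```bash
python3 - <<'E'
from h import *
import cv2
s=ctrl.snapshot("side")["color"]; cv2.imwrite("pics/c.png",cv2.resize(s[195:300,180:320],None,fx=5.7,fy=5.7,interpolation=cv2.INTER_CUBIC))
E
```

```text
(no output)
```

View pics/c.png

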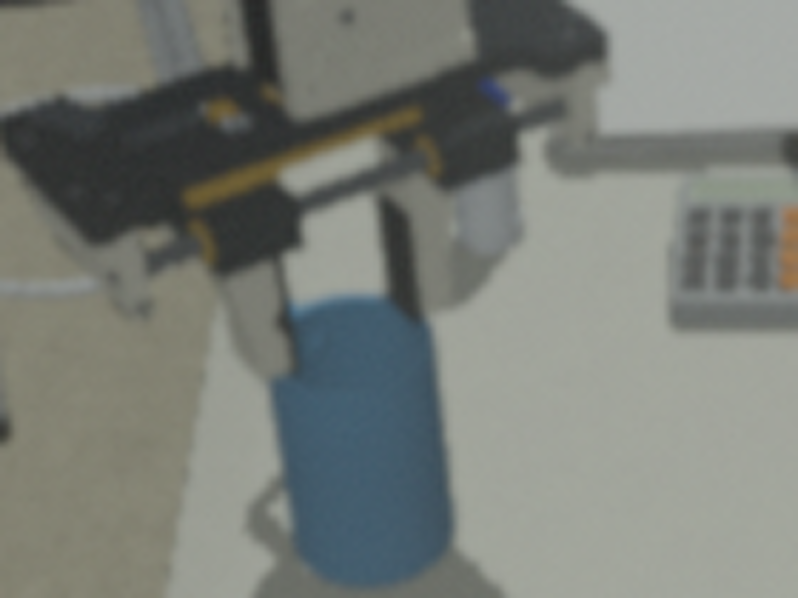

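```bash
python3 - <<'E'
from h import *
for z in(.12,.15,.18):print(back("top",291.3,335.5,z))
f=lambda p:((proj("side",p)-[180,195])*5.7).round().tolist()
print("body end corners", [f(np.array([.4234,.2448,.127])+s*.0965*np.array([.848,.53,0])+t*.039*np.array([.53,-.848,0])) for s in(-1,1) for t in (-1,1)])
for z in (.06,.08,.095,.11): print(z,[f(np.array([.4234,.2448,z])+s*.0226*np.array([.848,.53,0])) for s in (-1,1)],[f(np.array([.4234,.2448,z])+s*.044*np.array([.848,.53,0])) for s in (-1,1)])
o=ctrl.get_obs();print(o["opening"],o["gripper_force"],o["force"])
E
```

```text
[0.42271198 0.25060053 0.12      ]
[0.42471085 0.24894413 0.15      ]
[0.42670972 0.24728774 0.18      ]
body end corners [[32.0, 316.0], [129.0, 429.0], [512.0, 135.0], [625.0, 227.0]]
0.06 [[301.0, 443.0], [409.0, 397.0]] [[247.0, 466.0], [459.0, 376.0]]
0.08 [[294.0, 400.0], [404.0, 354.0]] [[240.0, 422.0], [455.0, 333.0]]
0.095 [[289.0, 367.0], [400.0, 321.0]] [[234.0, 389.0], [451.0, 300.0]]
0.11 [[284.0, 333.0], [396.0, 288.0]] [[228.0, 355.0], [448.0, 267.0]]
0.041029514132319964 0.0 [-0.72555167 -1.14271242 -0.19976612]
```

Call:
move_arm(
  motion=[
    [[0,0,0],[0,0,0],0],
    [[0,0,0],[0,0,0],0],
    [[0,0,0],[0,0,0],0],
    [[0,0,0],[0,0,0],0],
    [[0,0,0],[0,0,0],0],
    [[0,0,0],[0,0,0],0],
    [[0,0,0],[0,0,0],0],
  ],
)

```text
clock: 3.1
tool_pos: [0.4233, 0.2447, 0.0803]
orientation: [180.0, -0.0, -58.0]
force: [-0.0, -1.0, -0.0]
opening: 0.0824
gripper_force: 0.0
```

Call:
move_arm(
  motion=[
    [[0,0,4],[0,0,0],0],
    [[0,0,8],[0,0,0],0],
    [[0,0,12],[0,0,0],0],
    [[0,0,15],[0,0,0],0],
    [[0,0,15],[0,0,0],0],
  ],
)

```text
clock: 3.52
tool_pos: [0.4229, 0.2443, 0.0643]
orientation: [179.9, -0.0, -58.0]
force: [0.5, 0.7, -0.6]
opening: 0.0876
gripper_force: 0.0
```

Call:
move_arm(
  motion=[
    [[0,0,4],[0,0,0],0],
    [[0,0,8],[0,0,0],0],
    [[0,0,12],[0,0,0],0],
    [[0,0,14],[0,0,0],0],
    [[0,0,14],[0,0,0],0],
  ],
)

```text
clock: 3.93
tool_pos: [0.423, 0.2444, 0.0506]
orientation: [179.9, -0.0, -58.0]
force: [0.5, 1.0, 0.8]
opening: 0.0876
gripper_force: 0.0
```

Call:
move_arm(
  motion=[
    [[0,0,0],[0,0,0],1],
    [[0,0,0],[0,0,0],1],
    [[0,0,0],[0,0,0],1],
    [[0,0,0],[0,0,0],1],
    [[0,0,0],[0,0,0],1],
    [[0,0,0],[0,0,0],1],
  ],
)

```text
clock: 4.43
tool_pos: [0.4238, 0.2452, 0.0516]
orientation: [-179.9, 0.0, -58.0]
force: [1.2, -0.1, 1.1]
opening: 0.0602
gripper_force: 30.0
```

```bash
python3 - <<'E'
from h import *
g=.0515
c0=(np.array([.4235,.245,.0515]),az(-58.0)*R.from_euler('x',180,degrees=True))
seq(c0,[up(tool(MUG0,g),.16),tool(LAY,g,(0,.11,.004))])
E
```

```text
[0.0, 0.0, -160.0] [0.0, 0.0, -0.0] -> [0.424, 0.245, 0.212]
[216.0, 82.0, 32.0] [10.5, -64.4, 16.6] -> [0.468, 0.018, 0.18]
```

Call:
move_arm(
  motion=[
    [[0,0,-10],[0,0,0],1],
    [[0,0,-30],[0,0,0],1],
    [[0,0,-55],[0,0,0],1],
    [[0,0,-80],[0,0,0],1],
    [[0,0,-105],[0,0,0],1],
    [[0,0,-130],[0,0,0],1],
    [[0,0,-150],[0,0,0],1],
    [[0,0,-160],[0,0,0],1],
    [[0,0,-160],[0,0,0],1],
  ],
)

```text
clock: 5.18
tool_pos: [0.4239, 0.2454, 0.2131]
orientation: [-179.8, 0.1, -58.0]
force: [1.0, 0.6, -2.2]
opening: 0.0602
gripper_force: 29.9
```

Call:
move_arm(
  motion=[
    [[43,16,6],[2.1,-12.9,3.3],1],
    [[43,16,6],[2.1,-12.9,3.3],1],
    [[108,41,16],[5.2,-32.2,8.3],1],
    [[108,41,16],[5.2,-32.2,8.3],1],
    [[108,41,16],[5.2,-32.2,8.3],1],
    [[108,41,16],[5.2,-32.2,8.3],1],
  ],
)

```text
clock: 5.68
tool_pos: [0.4462, 0.1285, 0.1932]
orientation: [-177.0, 32.8, -66.0]
force: [0.6, 0.3, -3.0]
opening: 0.0602
gripper_force: 30.0
```

```bash
python3 - <<'E'
from h import *
print(ctrl.get_obs()["joint_pos"].round(1))
seq(meas(),[tool(LAY,.0515,(0,.11,.004))])
E
```

```text
[  9.5   9.6 -11.5 -33.4 -77.1  23.7]
[99.0, 22.0, -49.0] [5.1, -31.9, 7.9] -> [0.468, 0.019, 0.18]
```

Call:
move_arm(
  motion=[
    [[30,7,-15],[1.5,-9.6,2.4],1],
    [[30,7,-15],[1.5,-9.6,2.4],1],
    [[99,22,-49],[5.1,-31.9,7.9],1],
    [[99,22,-49],[5.1,-31.9,7.9],1],
    [[99,22,-49],[5.1,-31.9,7.9],1],
    [[99,22,-49],[5.1,-31.9,7.9],1],
    [[99,22,-49],[5.1,-31.9,7.9],1],
    [[99,22,-49],[5.1,-31.9,7.9],1],
  ],
)

```text
clock: 6.35
tool_pos: [0.4682, 0.0216, 0.1807]
orientation: [179.9, 64.6, -76.4]
force: [0.5, 0.3, -1.1]
opening: 0.0601
gripper_force: 30.0
```

```bash
python3 - <<'E'
from h import *
import cv2
print(ctrl.get_obs()["joint_pos"].round(1),meas()[0])
im={}
for n in("side","top"):
    s=ctrl.snapshot(n)["color"]; im[n]=s; cv2.imwrite(f"pics/raw_{n}1.png",s)
seq(meas(),[tool(LAY,.0515,(0,.11,.004))])
# predicted mug under the tool-error hypothesis A and world-offset hypothesis B
p,r=meas(); rm=r*G.inv()
for h,(gz,dz) in {"A":(.0515,0),"B":(.083,.0315)}.items():
    b=p+[0,0,dz]-rm.apply([0,0,gz])
    for n in im: print(h,n,"base",proj(n,b).round(),"mouth",proj(n,b+rm.apply([0,0,.095])).round(),"handle",proj(n,b+rm.apply([0,.0685,.051])).round())
a=im["side"][230:410,190:350];b=im["top"][240:360,330:480]
cv2.imwrite("pics/d.png",np.hstack([cv2.resize(a,(400,450)),cv2.resize(b,(400,320))[:0] if 0 else cv2.copyMakeBorder(cv2.resize(b,(400,320)),0,130,0,0,0)]))
E
```

```text
[-1.97e+01  3.09e+01  1.00e-01 -5.05e+01 -1.02e+02  4.28e+01] [0.4681875  0.02158441 0.18065326]
[5.0, 1.0, -2.0] [0.3, -0.5, 0.4] -> [0.468, 0.019, 0.179]
A side base [250. 286.] mouth [259. 301.] handle [247. 251.]
A top base [384. 317.] mouth [430. 305.] handle [398. 316.]
B side base [246. 267.] mouth [254. 280.] handle [242. 231.]
B top base [371. 321.] mouth [417. 310.] handle [384. 321.]
```

View pics/d.png

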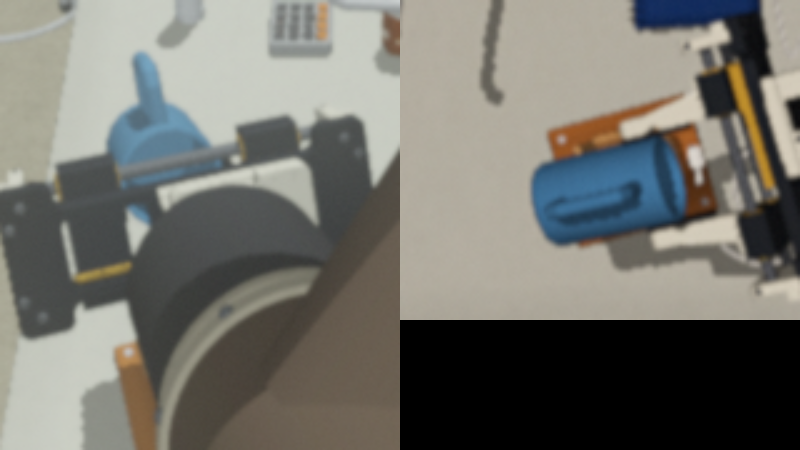

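Top view: base at pixel (384,317), mouth at (433,306), handle top up. This confirms the mug pose for a tool-length offset. Lowering now.

Call:
move_arm(
  motion=[
    [[25,1,-2],[0.3,-0.5,0.4],1],
    [[45,1,-2],[0.3,-0.5,0.4],1],
    [[65,1,-2],[0.3,-0.5,0.4],1],
    [[80,1,-2],[0.3,-0.5,0.4],1],
    [[90,1,-2],[0.3,-0.5,0.4],1],
    [[97,1,-2],[0.3,-0.5,0.4],1],
    [[97,1,-2],[0.3,-0.5,0.4],1],
    [[97,1,-2],[0.3,-0.5,0.4],1],
  ],
)

```text
clock: 7.12
tool_pos: [0.4781, -0.0201, 0.0961]
orientation: [179.8, 65.1, -76.8]
force: [-0.5, 0.3, -2.3]
opening: 0.0601
gripper_force: 30.0
```

```bash
python3 - <<'E'
from h import *
o=ctrl.get_obs();print(o["joint_pos"].round(1),o["force"],o["moment"])
p,r=meas();rm=r*G.inv();b=p-rm.apply([0,0,.0515]); print("mug in LAY",LAY[1].inv().apply(b-LAY[0])*1000)
seq(meas(),[tool(LAY,.0515,(0,0,.002))])
E
```

```text
[-22.5  39.7   1.6 -48.1 -99.1  49.7] [-0.51184276  0.25209031 -2.30591381] [-3.81992096e+00 -9.64076215e-01  1.08605548e-03]
mug in LAY [ 0.34737904 17.94317736  5.22699321]
[18.0, 0.0, 3.0] [-0.0, 0.1, -0.1] -> [0.479, -0.025, 0.079]
```

Call:
move_arm(
  motion=[
    [[4,0,1],[0,0,0],1],
    [[8,0,1],[0,0,0],1],
    [[11,0,2],[0,0,0],1],
    [[13,0,2],[0,0,0],1],
    [[13,0,2],[0,0,0],1],
    [[13,0,2],[0,0,0],1],
  ],
)

```text
clock: 7.62
tool_pos: [0.4786, -0.0241, 0.0828]
orientation: [179.7, 65.2, -77.0]
force: [0.6, 0.7, -3.4]
opening: 0.0604
gripper_force: 30.0
```

Call:
move_arm(
  motion=[
    [[1,0,0],[0,0,0],1],
    [[2,0,0],[0,0,0],1],
    [[3,0,0],[0,0,0],1],
    [[3,0,0],[0,0,0],1],
  ],
)

```text
clock: 7.95
tool_pos: [0.479, -0.0253, 0.0801]
orientation: [179.7, 65.2, -77.0]
force: [0.0, -1.5, -3.1]
opening: 0.0605
gripper_force: 30.0
```

Position is within about 2 mm and there is no contact yet. Continuing in small steps.

Call:
move_arm(
  motion=[
    [[1,0,0],[0,0,0],1],
    [[2,0,0],[0,0,0],1],
    [[2,0,0],[0,0,0],1],
  ],
)

```text
clock: 8.2
tool_pos: [0.4791, -0.026, 0.0784]
orientation: [179.7, 65.2, -76.9]
force: [0.7, 0.3, -1.7]
opening: 0.0603
gripper_force: 30.0
```

Call:
move_arm(
  motion=[
    [[1,0,0],[0,0,0],1],
    [[2,0,0],[0,0,0],1],
    [[2,0,0],[0,0,0],1],
  ],
)

```text
clock: 8.45
tool_pos: [0.4794, -0.0263, 0.0776]
orientation: [179.9, 65.3, -76.8]
force: [1.3, 0.9, 4.0]
opening: 0.0606
gripper_force: 30.0
```

Call:
move_arm(
  motion=[
    [[0,0,0],[0,0,0],0.6],
    [[0,0,0],[0,0,0],0.3],
    [[0,0,0],[0,0,0],0.1],
    [[0,0,0],[0,0,0],0.1],
    [[0,0,0],[0,0,0],0.1],
    [[0,0,0],[0,0,0],0.1],
    [[0,0,0],[0,0,0],0.1],
    [[0,0,0],[0,0,0],0.1],
  ],
)

```text
clock: 9.12
tool_pos: [0.4792, -0.0269, 0.0765]
orientation: [179.7, 65.2, -77.0]
force: [0.3, -0.8, -0.2]
opening: 0.0787
gripper_force: 0.0
```

```bash
python3 - <<'E'
from h import *
import cv2
o=ctrl.get_obs();print(o["joint_pos"].round(1),o["force"],o["opening"],o["gripper_force"])
im={n:ctrl.snapshot(n)["color"] for n in("side","top")}
p,r=meas();rm=r*G.inv();b=p-rm.apply([0,0,.0515]);print(LAY[1].inv().apply(b-LAY[0])*1000)
for q,rr in((b,rm),LAY):
  for n in im: print(n,"base",proj(n,q).round(1),"mouth",proj(n,q+rr.apply([0,0,.095])).round(1),"handle",proj(n,q+rr.apply([0,.0685,.051])).round(1))
a=im["side"][250:430,190:350];b=im["top"][240:360,330:480]
cv2.imwrite("pics/e.png",np.hstack([cv2.resize(a,(400,450)),cv2.copyMakeBorder(cv2.resize(b,(400,320)),0,130,0,0,0)]))
E
```

```text
[-22.9  41.6   1.9 -47.7 -98.3  51.1] [ 0.2840665  -0.84158081 -0.1649702 ] 0.0786817309610944 0.0
[-0.0429855  -2.62373648  3.14366231]
side base [261.5 351.5] mouth [271.2 375.2] handle [259.5 323.5]
top base [402.1 309. ] mouth [445.2 298.7] handle [416.2 307.6]
side base [261.  349.4] mouth [270.6 372.5] handle [258.8 321.2]
top base [400.3 309.4] mouth [443.4 299.1] handle [414.3 308.2]
```

View pics/e.png

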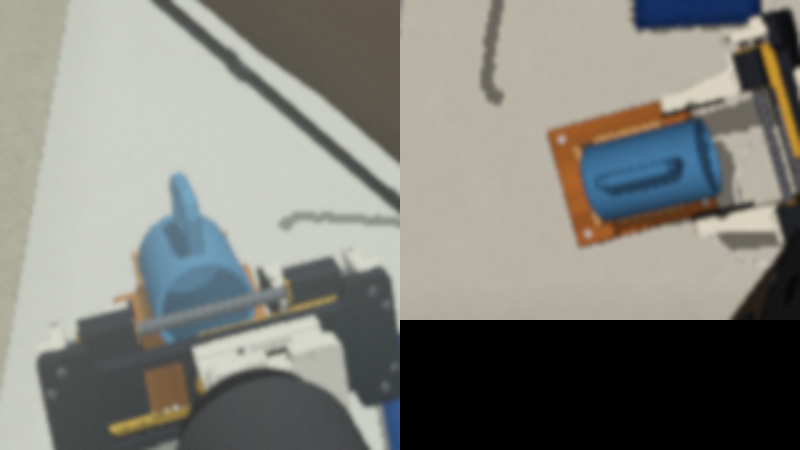

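The top crop shows the mug lying in the cradle: base at about (400,308), handle uppermost, both fingers clear of it. I'm holding briefly for step 1 and planning the hook path.

Call:
move_arm(
  motion=[
    [[0,0,0],[0,0,0],0.1],
    [[0,0,0],[0,0,0],0.1],
    [[0,0,0],[0,0,0],0.1],
  ],
)

```text
clock: 9.47
tool_pos: [0.4793, -0.0269, 0.0766]
orientation: [179.7, 65.2, -76.9]
force: [0.0, -0.4, 1.4]
opening: 0.0791
gripper_force: 0.0
```

```bash
cat > hk.py <<'E'
import numpy as np
S=[((-12,190),(-98,190),5),((-98,190),(-112,211.5),5),((-112,211.5),(-112,211.5),6.5)]
def dseg(p,a,b):
    a,b,p=map(np.array,(a,b,p));d=b-a;L=d@d;t=np.clip((p-a)@d/L,0,1) if L else 0
    return np.linalg.norm(p-a-t*d)
def clr(x,z,phi):
    y=np.array([np.sin(np.radians(phi)),np.cos(np.radians(phi))]);w=np.array([x,z])
    D=w-44*y;H=w+18.75*y
    return min(dseg(D,a,b)-31-r for a,b,r in S),min(dseg(H,a,b)-5.75-r for a,b,r in S)
def path(w,n=20):
    w=np.array(w,float)
    for a,b in zip(w,w[1:]):
        c=np.array([clr(*(a+(b-a)*t)) for t in np.linspace(0,1,n)]);print(a,b,"min body/handle",c.min(0).round(1))
E
python3 - <<'E'
from hk import *
for ph in (35,45,55):
    # best offsets at few stations
    for x in(-135,-125,-118,-112,-106,-100,-94,-88):
        zs=[(min(clr(x,z,ph)),z) for z in np.arange(170,260,1.)];print(ph,x,max(zs),end=" | ")
    print()
E
```

```text
35 -135 (np.float64(16.621962624742814), np.float64(223.0)) | 35 -125 (np.float64(10.215627355771637), np.float64(219.0)) | 35 -118 (np.float64(7.199203264759827), np.float64(215.0)) | 35 -112 (np.float64(5.292382891407421), np.float64(210.0)) | 35 -106 (np.float64(5.194944274493821), np.float64(201.0)) | 35 -100 (np.float64(6.604371763500168), np.float64(193.0)) | 35 -94 (np.float64(4.975794251081943), np.float64(191.0)) | 35 -88 (np.float64(3.6091008304185834), np.float64(189.0)) | 
45 -135 (np.float64(19.039612483300623), np.float64(259.0)) | 45 -125 (np.float64(11.191000111530258), np.float64(222.0)) | 45 -118 (np.float64(7.592823135973724), np.float64(217.0)) | 45 -112 (np.float64(6.149843690986938), np.float64(211.0)) | 45 -106 (np.float64(7.2056530591418095), np.float64(202.0)) | 45 -100 (np.float64(6.5082521472477595), np.float64(194.0)) | 45 -94 (np.float64(3.782503937453491), np.float64(192.0)) | 45 -88 (np.float64(1.5998142622518543), np.float64(190.0)) | 
55 -135 (np.float64(25.60042974254253), np.float64(259.0)) | 55 -125 (np.float64(16.359172243167947), np.float64(259.0)) | 55 -118 (np.float64(10.073235915136294), np.float64(259.0)) | 55 -112 (np.float64(6.217754108673265), np.float64(211.0)) | 55 -106 (np.float64(7.833464328661549), np.float64(202.0)) | 55 -100 (np.float64(6.0045581815821265), np.float64(196.0)) | 55 -94 (np.float64(3.0030037460398518), np.float64(193.0)) | 55 -88 (np.float64(0.004558181582126508), np.float64(190.0)) |
```

Call:
move_arm(
  motion=[
    [[0,0,0],[0,0,0],1],
    [[0,0,0],[0,0,0],1],
    [[0,0,0],[0,0,0],1],
    [[0,0,0],[0,0,0],1],
    [[0,0,0],[0,0,0],1],
  ],
)

```text
clock: 9.88
tool_pos: [0.4808, -0.0266, 0.0769]
orientation: [-179.9, 65.1, -76.7]
force: [5.7, 1.5, 3.4]
opening: 0.0604
gripper_force: 29.9
```

Call:
move_arm(
  motion=[
    [[-3,0,0],[0,0,0],1],
    [[-10,0,0],[0,0,0],1],
    [[-25,0,0],[0,0,0],1],
    [[-45,0,0],[0,0,0],1],
    [[-65,0,0],[0,0,0],1],
    [[-85,0,0],[0,0,0],1],
    [[-100,0,0],[0,0,0],1],
    [[-110,0,0],[0,0,0],1],
    [[-110,0,0],[0,0,0],1],
    [[-110,0,0],[0,0,0],1],
  ],
)

```text
clock: 10.72
tool_pos: [0.4687, 0.0182, 0.1768]
orientation: [179.8, 65.1, -76.8]
force: [-0.2, 0.4, -2.7]
opening: 0.0605
gripper_force: 29.9
```

```bash
sed -i 's/np.array(\[.691,.1575,0\])/np.array([.692,.1575,0])/' h.py; python3 - <<'E'
from h import *
from hk import path
print(ctrl.get_obs()["joint_pos"].round(1))
W=[(-175,250,45),(-135,235,45),(-118,217,45),(-112,211,45),(-106,202,45),(-100,194.5,45),(-95,193,35),(-85,190,20),(-74,189,0),(-74,183,0),(-74,180,0)]
path(W)
T=[tool(hang(x/1000,z/1000,f),.053) for x,z,f in W]
print(T[0][0],T[-2][0])
seq(meas(),T)
E
```

```text
[-2.020e+01  3.150e+01  1.000e-01 -5.060e+01 -1.021e+02  4.320e+01]
[-175.  250.   45.] [-135.  235.   45.] min body/handle [17.1 25.8]
[-135.  235.   45.] [-118.  217.   45.] min body/handle [7.6 7.9]
[-118.  217.   45.] [-112.  211.   45.] min body/handle [6.9 6.1]
[-112.  211.   45.] [-106.  202.   45.] min body/handle [6.9 5.9]
[-106.  202.   45.] [-100.   194.5   45. ] min body/handle [6.5 7. ]
[-100.   194.5   45. ] [-95. 193.  35.] min body/handle [3.8 7. ]
[-95. 193.  35.] [-85. 190.  20.] min body/handle [3.4 6.9]
[-85. 190.  20.] [-74. 189.   0.] min body/handle [5.4 6.9]
[-74. 189.   0.] [-74. 183.   0.] min body/handle [9. 1.]
[-74. 183.   0.] [-74. 180.   0.] min body/handle [15. -2.]
[0.48849702 0.19025639 0.2188873 ] [0.61872096 0.16799681 0.139     ]
[-107.0, -59.0, 130.0] [11.9, -32.3, 48.6] -> [0.489, 0.19, 0.219]
[-17.0, -39.0, -0.0] [0.0, -0.1, 0.0] -> [0.528, 0.184, 0.204]
[0.0, -25.0, -0.0] [0.0, 0.0, 0.0] -> [0.545, 0.181, 0.186]
[0.0, -8.0, -0.0] [0.0, 0.0, 0.0] -> [0.551, 0.18, 0.18]
[2.0, -11.0, -0.0] [0.0, 0.0, 0.0] -> [0.557, 0.179, 0.171]
[1.0, -9.0, -0.0] [0.0, 0.0, 0.0] -> [0.562, 0.178, 0.164]
[-3.0, -13.0, -0.0] [0.0, 0.0, -10.0] -> [0.574, 0.176, 0.157]
[-5.0, -21.0, -0.0] [-0.0, 0.0, -15.0] -> [0.593, 0.173, 0.149]
[-5.0, -26.0, -0.0] [-0.0, 0.0, -20.0] -> [0.619, 0.168, 0.145]
[6.0, 0.0, -0.0] [-0.0, 0.0, 0.0] -> [0.619, 0.168, 0.139]
[3.0, 0.0, -0.0] [-0.0, 0.0, 0.0] -> [0.619, 0.168, 0.136]
```

Call:
move_arm(
  motion=[
    [[-21,-12,26],[2.4,-6.5,9.7],1],
    [[-21,-12,26],[2.4,-6.5,9.7],1],
    [[-54,-30,65],[6,-16.2,24.3],1],
    [[-54,-30,65],[6,-16.2,24.3],1],
    [[-54,-30,65],[6,-16.2,24.3],1],
    [[-54,-30,65],[6,-16.2,24.3],1],
  ],
)

```text
clock: 11.22
tool_pos: [0.478, 0.1045, 0.196]
orientation: [114.8, 65.7, -153.2]
force: [-1.1, -0.8, -2.8]
opening: 0.0601
gripper_force: 29.9
```

```bash
python3 - <<'E'
from h import *
print(ctrl.get_obs()["joint_pos"].round(1))
seq(meas(),[tool(hang(-.175,.25,45),.053)])
E
```

```text
[ -21.6   33.9   -6.6  -65.4 -102.2   23.1]
[-41.0, -1.0, 80.0] [5.9, -15.9, 23.8] -> [0.488, 0.191, 0.219]
```

Call:
move_arm(
  motion=[
    [[-20,0,40],[3,-8,12],1],
    [[-20,0,40],[3,-8,12],1],
    [[-41,-1,80],[5.9,-15.9,23.8],1],
    [[-41,-1,80],[5.9,-15.9,23.8],1],
    [[-41,-1,80],[5.9,-15.9,23.8],1],
    [[-41,-1,80],[5.9,-15.9,23.8],1],
    [[-41,-1,80],[5.9,-15.9,23.8],1],
  ],
)

```text
clock: 11.8
tool_pos: [0.4898, 0.1902, 0.2205]
orientation: [90.2, 45.6, 170.7]
force: [1.0, -0.0, -2.2]
opening: 0.0606
gripper_force: 29.9
```

```bash
python3 - <<'E'
from h import *
print(ctrl.get_obs()["joint_pos"].round(1))
seq(meas(),[tool(hang(-.135,.235,45),.053)])
E
```

```text
[-21.5  33.2 -18.4 -80.4 -97.3   7.8]
[-15.0, -39.0, -0.0] [0.1, -0.3, 0.6] -> [0.528, 0.184, 0.204]
```

Call:
move_arm(
  motion=[
    [[-5,-13,0],[0,-0.3,0.6],1],
    [[-10,-26,0],[0,-0.3,0.6],1],
    [[-15,-39,0],[0,-0.3,0.6],1],
    [[-15,-39,0],[0,-0.3,0.6],1],
    [[-15,-39,0],[0,-0.3,0.6],1],
  ],
)

```text
clock: 12.22
tool_pos: [0.5283, 0.184, 0.2037]
orientation: [89.9, 45.0, 170.2]
force: [-1.2, -0.0, -2.1]
opening: 0.0603
gripper_force: 29.9
```

```bash
python3 - <<'E'
from h import *
import cv2
p,r=meas();rm=r*G.inv();b=p-rm.apply([0,0,.053])
im={n:ctrl.snapshot(n)["color"] for n in("side","top")}
P=lambda n,m:proj(n,b+rm.apply(np.array(m)/1000)).round(1).tolist()
for n in im: print(n,"window",P(n,[0,44,51]),"out",P(n,[0,68.5,51]),"base",P(n,[0,0,0]),"tip",proj(n,ST[0]+ST[1].apply([-.112,0,.2115])).round(1),"bar98",proj(n,ST[0]+ST[1].apply([-.098,0,.19])).round(1))
print(proj("side",[.582,.177,.2115]))
seq(meas(),[tool(hang(x/1000,z/1000,f),.053) for x,z,f in [(-118,217,45),(-112,211,45),(-106,202,45),(-100,194.5,45)]])
a=im["side"][150:300,230:380];t=im["top"][200:350,260:410]
cv2.imwrite("pics/f.png",np.hstack([cv2.resize(q,(400,400),interpolation=cv2.INTER_CUBIC) for q in(a,t)]))
E
```

```text
side window [306.7, 209.5] out [316.3, 201.4] base [294.0, 209.0] tip [319.5 221.3] bar98 [327.3 231.6]
top window [324.6, 263.5] out [326.0, 253.5] base [295.3, 276.9] tip [326.6 252.2] bar98 [327.6 245.8]
[319.71931453 221.10443075]
[0.0, -26.0, -1.0] [0.1, 0.1, -0.1] -> [0.545, 0.18, 0.186]
[0.0, -8.0, 0.0] [-0.0, -0.0, -0.0] -> [0.551, 0.179, 0.18]
[3.0, -11.0, 0.0] [-0.0, -0.0, -0.0] -> [0.556, 0.178, 0.17]
[1.0, -9.0, 0.0] [-0.0, -0.0, -0.0] -> [0.562, 0.177, 0.163]
```

View pics/f.png

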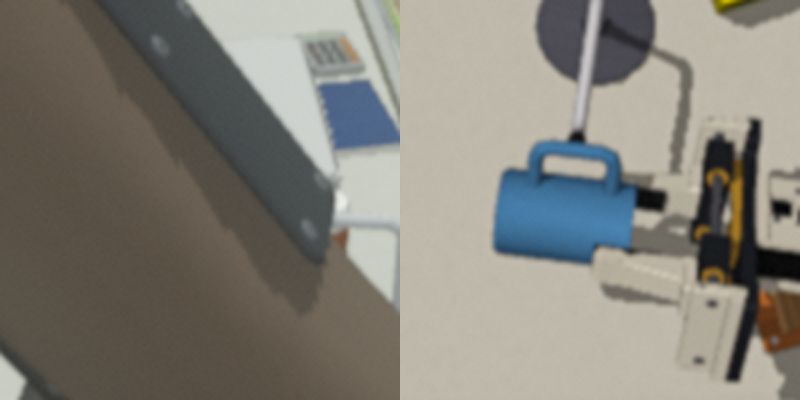

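The top crop shows the handle's opening centred at (575,165), directly in line with the black tip at (577,136), and the arm blocks the side camera. Threading the handle over the tip slowly.

Call:
move_arm(
  motion=[
    [[0,-8,0],[0,0,0],1],
    [[0,-16,0],[0,0,0],1],
    [[0,-22,0],[0,0,0],1],
    [[0,-28,0],[0,0,0],1],
    [[0,-34,0],[0,0,0],1],
    [[0,-34,0],[0,0,0],1],
  ],
)

```text
clock: 12.82
tool_pos: [0.5515, 0.1804, 0.1792]
orientation: [89.8, 44.8, 170.1]
force: [-0.2, 0.6, -2.1]
opening: 0.0607
gripper_force: 29.9
```

Call:
move_arm(
  motion=[
    [[1,-4,0],[0,0,0],1],
    [[3,-11,0],[0,0,0],1],
    [[3,-15,0],[0,0,0],1],
    [[4,-20,0],[0,0,0],1],
    [[4,-20,0],[0,0,0],1],
  ],
)

```text
clock: 13.23
tool_pos: [0.5623, 0.1785, 0.1624]
orientation: [89.8, 44.8, 170.1]
force: [-0.1, -0.3, -3.3]
opening: 0.0602
gripper_force: 29.9
```

```bash
python3 - <<'E'
from h import *
o=ctrl.get_obs();print(o["joint_pos"].round(1),o["force"],o["opening"])
seq(meas(),[tool(hang(x/1000,z/1000,f),.053) for x,z,f in [(-95,193,35),(-85,190,20),(-74,189,0)]])
E
```

```text
[-20.3  42.2 -10.  -81.7 -96.6   7.5] [-0.05003821 -0.3243233  -3.28689006] 0.060238459405903784
[-4.0, -12.0, -1.0] [0.1, 0.1, -10.2] -> [0.573, 0.176, 0.157]
[-5.0, -21.0, 0.0] [-0.0, 0.0, -15.0] -> [0.593, 0.172, 0.149]
[-5.0, -26.0, 0.0] [-0.1, -0.0, -20.0] -> [0.619, 0.168, 0.145]
```

Call:
move_arm(
  motion=[
    [[-2,-6,0],[0,0,-5],1],
    [[-4,-12,-1],[0,0,-10],1],
    [[-4,-12,-1],[0,0,-10],1],
    [[-4,-12,-1],[0,0,-10],1],
  ],
)

```text
clock: 13.57
tool_pos: [0.5728, 0.1758, 0.1576]
orientation: [89.8, 54.7, 170.1]
force: [-0.6, -0.6, -3.0]
opening: 0.0604
gripper_force: 29.9
```

Call:
move_arm(
  motion=[
    [[-2,-7,0],[0,0,-5],1],
    [[-4,-14,0],[0,0,-10],1],
    [[-5,-21,0],[0,0,-15],1],
    [[-5,-21,0],[0,0,-15],1],
    [[-5,-21,0],[0,0,-15],1],
  ],
)

```text
clock: 13.98
tool_pos: [0.5922, 0.1725, 0.1497]
orientation: [89.6, 69.6, 169.9]
force: [-0.5, 0.6, -2.1]
opening: 0.0606
gripper_force: 29.9
```

Call:
move_arm(
  motion=[
    [[-1,-8,0],[0,0,-5],1],
    [[-2,-15,0],[0,0,-10],1],
    [[-4,-21,0],[0,0,-15],1],
    [[-5,-26,0],[0,0,-20],1],
    [[-5,-26,0],[0,0,-20],1],
    [[-5,-26,0],[0,0,-20],1],
  ],
)

```text
clock: 14.48
tool_pos: [0.6178, 0.1681, 0.1456]
orientation: [73.2, 89.5, 153.5]
force: [0.2, 0.1, -2.6]
opening: 0.0602
gripper_force: 29.9
```

```bash
python3 - <<'E'
from h import *
o=ctrl.get_obs();print(o["joint_pos"].round(1),o["force"],o["opening"])
p,r=meas();rm=r*G.inv();b=p-rm.apply([0,0,.053]);print("window in stand",ST[1].inv().apply(b+rm.apply([0,.044,.051])-ST[0])*1000,rm.as_matrix()[2].round(3))
seq(meas(),[tool(hang(x/1000,z/1000,f),.053) for x,z,f in [(-74,183,0)]])
E
```

```text
[-19.7  45.8  -3.  -82.6 -96.7  48.7] [ 0.23844929  0.05186312 -2.63012294] 0.06019066150527166
window in stand [-74.54490398  -0.19916762 189.6011805 ] [-0.008  1.    -0.002]
[7.0, -1.0, 0.0] [-0.0, 0.1, -0.5] -> [0.619, 0.168, 0.139]
```

Lowering onto the bar until it takes the weight.

Call:
move_arm(
  motion=[
    [[2,0,0],[0,0,0],1],
    [[4,0,0],[0,0,0],1],
    [[6,0,0],[0,0,0],1],
    [[6,0,0],[0,0,0],1],
  ],
)

```text
clock: 14.82
tool_pos: [0.6181, 0.168, 0.1389]
orientation: [63.6, 89.7, 143.9]
force: [-0.3, 0.6, -2.3]
opening: 0.0604
gripper_force: 29.9
```

Call:
move_arm(
  motion=[
    [[1,0,0],[0,0,0],1],
    [[1,0,0],[0,0,0],1],
    [[2,0,0],[0,0,0],1],
    [[2,0,0],[0,0,0],1],
  ],
)

```text
clock: 15.15
tool_pos: [0.6184, 0.168, 0.1374]
orientation: [47.6, 89.8, 127.9]
force: [-0.4, -0.0, -2.1]
opening: 0.0601
gripper_force: 29.9
```

Call:
move_arm(
  motion=[
    [[1,0,0],[0,0,0],1],
    [[2,0,0],[0,0,0],1],
    [[2,0,0],[0,0,0],1],
  ],
)

```text
clock: 15.4
tool_pos: [0.6185, 0.1684, 0.1366]
orientation: [18.6, 89.7, 98.9]
force: [2.5, 1.8, 5.4]
opening: 0.0603
gripper_force: 29.9
```

Call:
move_arm(
  motion=[
    [[1,0,0],[0,0,0],1],
    [[1,0,0],[0,0,0],1],
    [[1,0,0],[0,0,0],1],
  ],
)

```text
clock: 15.65
tool_pos: [0.6186, 0.1685, 0.1364]
orientation: [7.6, 89.7, 87.9]
force: [0.2, 2.9, 7.6]
opening: 0.0606
gripper_force: 29.9
```

Call:
move_arm(
  motion=[
    [[-1,0,0],[0,0,0],1],
    [[-2,0,0],[0,0,0],1],
    [[-2,0,0],[0,0,0],1],
  ],
)

```text
clock: 15.9
tool_pos: [0.6185, 0.168, 0.1368]
orientation: [38.6, 89.8, 118.8]
force: [0.6, 2.2, 3.1]
opening: 0.0601
gripper_force: 29.9
```

Call:
move_arm(
  motion=[
    [[0,0,0],[0,0,0],0.3],
    [[0,0,0],[0,0,0],0.25],
    [[0,0,0],[0,0,0],0.2],
    [[0,0,0],[0,0,0],0.15],
    [[0,0,0],[0,0,0],0.1],
    [[0,0,0],[0,0,0],0.1],
    [[0,0,0],[0,0,0],0.1],
    [[0,0,0],[0,0,0],0.1],
    [[0,0,0],[0,0,0],0.1],
    [[0,0,0],[0,0,0],0.1],
  ],
)

```text
clock: 16.73
tool_pos: [0.6184, 0.168, 0.1364]
orientation: [47.5, 89.8, 127.8]
force: [0.3, -0.2, 0.2]
opening: 0.0787
gripper_force: 0.0
```

```bash
python3 - <<'E'
from h import *
import cv2
o=ctrl.get_obs();print(o["force"],o["opening"],o["gripper_force"])
im={n:ctrl.snapshot(n)["color"] for n in("side","top")}
for n,s in im.items():
    cv2.imwrite(f"pics/g_{n}.png",s)
    h=cv2.cvtColor(s,cv2.COLOR_BGR2HSV);m=cv2.inRange(h,(95,110,50),(108,230,255))
    k,l,st,c=cv2.connectedComponentsWithStats(m); print(n,[(st[i].tolist(),c[i].round(0).tolist()) for i in range(1,k) if st[i][4]>150])
    mp=hang(-.074,.182,0)
    print([proj(n,mp[0]+mp[1].apply(np.array(q)/1000)).round().tolist() for q in((0,0,0),(0,0,95),(0,68,51),(31,0,0),(-31,0,0))])
E
```

```text
[ 0.31210154 -0.22305628  0.1506075 ] 0.07873383410114844 0.0
side []
[[341.0, 240.0], [339.0, 270.0], [341.0, 225.0], [357.0, 240.0], [326.0, 239.0]]
top [([608, 215, 26, 31, 435], [623.0, 229.0]), ([310, 219, 51, 35, 1275], [336.0, 236.0])]
[[304.0, 232.0], [351.0, 239.0], [329.0, 233.0], [306.0, 217.0], [302.0, 248.0]]
```

Call:
move_arm(
  motion=[
    [[0,0,0],[0,0,0],0.05],
    [[0,0,0],[0,0,0],0.05],
    [[0,0,0],[0,0,0],0.05],
    [[0,0,0],[0,0,0],0.05],
    [[0,0,0],[0,0,0],0.05],
    [[0,0,0],[0,0,0],0.05],
  ],
)

```text
clock: 17.33
tool_pos: [0.6184, 0.1679, 0.1364]
orientation: [47.2, 89.8, 127.5]
force: [-0.3, -0.6, -0.8]
opening: 0.0832
gripper_force: 0.0
```

```bash
cat > mk.py <<'E'
from h import *
import cv2
def mk():
    o=ctrl.get_obs();print(o["force"].round(1),o["opening"],o["joint_pos"].round(1))
    for n in("side","top"):
        s=ctrl.snapshot(n)["color"];h=cv2.cvtColor(s,cv2.COLOR_BGR2HSV);m=cv2.inRange(h,(93,100,40),(110,235,255));cv2.imwrite(f"pics/g_{n}.png",s)
        k,l,st,c=cv2.connectedComponentsWithStats(m); print(n,[(st[i].tolist(),c[i].round(1).tolist()) for i in range(1,k) if st[i][4]>150 and st[i][0]<450])
        if n=="top":
            q=m[205:270,295:375]; print("\n".join("".join("#" if v else "." for v in r[::2]) for r in q[::3]))
E
python3 -c "from mk import *;mk()"
```

```text
[-0.3 -0.6 -0.8] 0.08323520296985858 [-19.7  46.7  -2.8 -82.5 -96.5  49.8]
side [([147, 165, 33, 27, 410], [160.8, 177.7])]
top [([87, 176, 65, 31, 1595], [120.0, 192.5]), ([415, 184, 48, 51, 1879], [439.6, 207.0]), ([309, 219, 51, 35, 1288], [334.8, 236.2])]
........................................
........................................
........................................
........................................
........................................
..........######........................
.........#######....########............
........########...#############........
........########...##############.......
.......##########################.......
.......#########..###############.......
.......########....#############........
.......########...##############........
.......########...##############........
........#######...##############........
.................##############.........
..........................#####.........
........................................
........................................
........................................
........................................
........................................
```

Call:
move_arm(
  motion=[
    [[0,0,-3],[0,0,0],0],
    [[0,0,-8],[0,0,0],0],
    [[0,0,-14],[0,0,0],0],
    [[0,0,-22],[0,0,0],0],
    [[0,0,-30],[0,0,0],0],
    [[0,0,-40],[0,0,0],0],
    [[0,0,-50],[0,0,0],0],
    [[0,0,-60],[0,0,0],0],
    [[0,0,-70],[0,0,0],0],
    [[0,0,-70],[0,0,0],0],
  ],
)

```text
clock: 18.27
tool_pos: [0.6065, 0.0966, 0.136]
orientation: [52.5, 89.8, 132.7]
force: [-0.2, -0.2, -1.0]
opening: 0.0875
gripper_force: 0.0
```

```bash
python3 -c "from mk import *;mk()"
```

```text
[-0.2 -0.2 -1. ] 0.08753886794388184 [ -25.1   47.4   -0.6  -78.5 -100.3   48.9]
side [([351, 181, 28, 24, 447], [363.5, 192.9])]
top [([86, 176, 66, 31, 1572], [120.0, 192.4]), ([416, 184, 46, 43, 1189], [443.3, 202.1]), ([307, 219, 51, 35, 1272], [333.0, 236.0])]
........................................
........................................
........................................
........................................
........................................
.........#######........................
........########....#######.............
.......#########...#############........
.......#########...#############........
.......#########################........
.......#########..##############........
.......########....############.........
......#########...#############.........
.......########...#############.........
........#######...#############.........
.................#############..........
..........................####..........
........................................
........................................
........................................
........................................
........................................
```

Call:
move_arm(
  motion=[
    [[0,0,-10],[0,0,0],0],
    [[0,0,-20],[0,0,0],0],
    [[0,0,-30],[0,0,0],0],
    [[0,0,-40],[0,0,0],0],
    [[0,0,-50],[0,0,0],0],
    [[0,0,-60],[0,0,0],0],
    [[0,0,-60],[0,0,0],0],
    [[0,0,-60],[0,0,0],0],
    [[0,0,-60],[0,0,0],0],
    [[0,0,-60],[0,0,0],0],
  ],
)

```text
clock: 19.2
tool_pos: [0.5964, 0.0402, 0.1362]
orientation: [45.9, 89.8, 126.2]
force: [-0.6, -0.6, -0.3]
opening: 0.0877
gripper_force: 0.0
```

```bash
python3 -c "from mk import *;mk();mk()" | grep -v '^[.#]'
```

```text
[-0.6 -0.6 -0.3] 0.08770117890917663 [ -29.3   48.3    1.8  -75.6 -103.5   48. ]
side []
top [([86, 176, 66, 31, 1576], [120.1, 192.3]), ([415, 184, 45, 33, 1099], [435.5, 198.5]), ([308, 219, 50, 35, 1274], [333.3, 236.1]), ([419, 229, 22, 21, 365], [429.0, 238.9])]
[0.2 0.4 0.1] 0.0877546362814178 [ -29.3   48.3    1.8  -75.6 -103.5   48. ]
side []
top [([86, 176, 66, 31, 1567], [120.0, 192.4]), ([415, 184, 45, 34, 1091], [435.5, 198.4]), ([308, 219, 50, 35, 1274], [333.3, 236.1]), ([418, 229, 24, 20, 377], [428.7, 238.9])]
```

Call:
move_arm(
  motion=[
    [[0,0,0],[0,0,0],0],
    [[0,0,0],[0,0,0],0],
    [[0,0,0],[0,0,0],0],
    [[0,0,0],[0,0,0],0],
    [[0,0,0],[0,0,0],0],
    [[0,0,0],[0,0,0],0],
    [[0,0,0],[0,0,0],0],
    [[0,0,0],[0,0,0],0],
    [[0,0,0],[0,0,0],0],
    [[0,0,0],[0,0,0],0],
  ],
)

```text
clock: 20.23
tool_pos: [0.5964, 0.0398, 0.1361]
orientation: [47.4, 89.8, 127.7]
force: [0.6, 0.3, -1.0]
opening: 0.0876
gripper_force: 0.0
```

```bash
python3 -c "
from mk import *
mk()
im=cv2.imread('pics/g_side.png');h=cv2.cvtColor(im,cv2.COLOR_BGR2HSV)
" | grep -v '^[.#]'
```

```text
[ 0.6  0.3 -1. ] 0.08761876930843769 [ -29.3   48.3    1.8  -75.6 -103.5   48. ]
side []
top [([87, 176, 65, 32, 1543], [120.0, 192.4]), ([415, 184, 45, 34, 1096], [435.5, 198.6]), ([308, 219, 50, 35, 1273], [333.3, 236.2]), ([418, 229, 25, 20, 370], [429.1, 238.8])]
```

```bash
python3 -c "
from plant import ctrl
print(ctrl.close_job())"
```

```text
the job is handed in; nothing more can be done
None
```

I laid the mug in the cradle and let go, then hung it by its handle on the hook. It hung still with the gripper clear, and I handed the job in at about 20 s; the hand-in returned no verdict.

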